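# Put a lens blank away under the spring-closed cover of the lens tray

## Task

Put away the lens blank that lies on the open deck of the lens tray, without gripping or lifting it: press the tray's thumb bar down with one fingertip to hold the spring-closed cover open, and while it stays open push the lens under it with the other fingertip until it is fully home against the back stop. Then let the bar go and draw clear, so that the cover shuts over the lens. Leave the dressing stone, the screw jar, the screwdriver and the other lens blank where they lie.

Things in the scene. Friction and masses are not known exactly. Their poses are not given: they have to be found in the camera images.
- tray: Low fixed grey lens tray. Origin on the worktop below the mouth's middle. x: push direction (away from the robot, +-0.35 rad), y left, z up. Flat deck 22 mm up, x -150 to 77 mm (back stop), covered beyond x = 0. Slippery guides: left wall, inner face y = 36 mm, 10 mm high; right rail, inner face y = -36 mm at the mouth, widening to -49 at x = -130 mm, 8 mm high. Nothing stands under the thumb bar.
- home (a point): Point on the deck, tray (42, 0, 22) mm, where the centre of the lens's underside lies when the lens is fully home: within 1 mm of the back stop, near edge 8 mm inside the mouth.
- mouth (a point): Middle of the covered end's mouth at deck height, tray (0, 0, 22) mm. Above it the cover's near edge has a notch 49 mm wide (tray y = -27 to 22 mm) reaching to x = 22 mm: a finger pushing in the middle can follow the lens home through it, and the cover can shut with that finger in the notch.
- tooth (a point): Foot of the cover's tooth, at the right of its near edge (tray y = -27 to -36 mm, x = 8 to 12). Shut, it ends 3 mm above the deck and bars the lens; it rises with the cover. From about 0.2 rad the lens passes under it.
- lens: The lens blank to put away: pale beige disc 67 mm in diameter, 12 mm thick, about 28 g, flat on the tray's open deck, centre 55 to 80 mm before the mouth. Origin at the centre of its underside, z up.
- cover (a joint): White spring-closed cover, one piece with the thumb bar. Hinge parallel to tray x at y = 41 mm, 39 mm above the worktop. 0 shut, grows as it opens, stop 0.62 rad. Pressing the bar down opens it, let go it shuts. About 3 N start it, 5 N hold 0.45 rad. 3 mm plate to the right of the hinge, underside 17 mm above the deck when shut; at 0.45 rad its free edge is 77 mm above the worktop.
- bar (a point): On top of the thumb bar at tray x = -100 mm; moves with the cover. Steel rod 14 mm thick along tray x from -150 to 30 mm, at tray y = 75 mm (70 at 0.45 rad): a fingertip can slide along it; a flat web 7 mm lower joins it to the hinge. Top 42 mm above the worktop when shut, 27.5 at 0.45 rad (5.5 above the deck), 24 at 0.57 rad. The deck's middle is 75 mm to its right.
- stone: Dressing stone, pale grey bar 25x100x13 mm, lying beside the tray on its right. Bystander, origin at the centre of its underside.
- screw_jar: Jar of frame screws with a black lid, 47 mm across, 40 mm high, beside the tray on its right. Bystander, origin at the centre of its underside.
- screwdriver: Small screwdriver, 115 mm long, 10 mm thick, lying to the left of the thumb bar. Bystander, origin at the centre of its underside.
- spare_lens: Another lens blank, 67 mm across, 12 mm thick, lying by itself on the worktop to the left: not the one to move. Bystander, origin at the centre of its underside.
There are look-alikes about, which are no part of the job. Leave any yellow look-alike of the lens alone.

How it is judged:
On the way, in this order (a step that is already met when the one before it is completed fails the run):
1. a finger holds the cover open (0.2 rad or more) by its bar while the lens is still outside (value of joint cover above 0.2 rad and contact force between the fingers and tray above 0.5 N and x of lens in the frame of mouth below -0.035 m), for 0.2 s.
2. the lens is pushed home while a finger holds the cover open (value of joint cover above 0.2 rad and contact force between the fingers and tray above 0.5 N and x of lens in the frame of home above -0.005 m and horizontal distance between lens and home below 0.006 m), for 0.2 s.
At the end, for the whole second after the job is handed in: The lens lies flat on the deck, at rest, its centre within 6 mm of home (no more than 5 mm short of it), and the cover is shut over it (joint under 0.05 rad) (x of lens in the frame of home above -0.005 m and horizontal distance between lens and home below 0.006 m and z of lens in the frame of home below 0.006 m and value of joint cover below 0.05 rad and linear speed of lens below 0.01 m/s); the robot touches nothing.
It fails at once if the lens is lifted more than 10 mm off the deck (z of lens in the frame of home above 0.01 m).
It fails at once if the lens is pushed off the deck or tipped up (z of lens in the frame of home below -0.008 m or angle between lens's own z axis and vertical above 0.35 rad).
It fails at once if the stone, screw jar, screwdriver or spare lens blank is displaced more than 20 mm (distance of any of stone, screw_jar, screwdriver, spare_lens from where it was at the start of the episode above 0.02 m).
It also fails if it takes over 48 s, if anything falls off the work surface, if the arm or the gripper's body presses on something with over 40 N, if the wrist force passes 120 N, or if a joint passes its speed limit or range.

## Robot

A 6-joint arm with a two-finger parallel gripper is mounted at the origin on a cart in front of the work surface, level with it; the furniture and walls round the work are solid. World frame = base frame: x ahead of the robot, y to its left, z up, the work surface at z = 0. Lengths are in m, angles in rad, forces in N, time in s.
With the tool pointing down it reaches from about 0.35 to 0.975 m from the base axis. Payload 4.9 kg.
Tool frame: the origin (TCP) lies between the finger pads; the fingertips stand 19 mm ahead of it and the grasp point (between the pads) is the TCP; z points along the fingers, y is the line along which they close (so a half turn about z gives the same grasp; the last joint's range is limited). The gripper opens to 85 mm and grips with 20 to 120 N. Pads are 22 mm wide; open, the fingers measure 114 mm over their backs; the gripper's body (76 mm by 85 mm) begins 54 mm behind the grasp point. The pads swing forward as they close: fully open they stand 13 mm farther back than shut.
Start: joints at [-1.227, 0.053, 1.613, -0, 1.476, -0.119], TCP at [0.279, -0.559, 0.25] pointing down, gripper open.
Joint ranges: [-3.01, 3.01], [-1.01, 2.22], [0.06, 2.58], [-1.02, 4.17], [0.09, 2.62], [-3.14, 3.14]. Speed limits (rad/s): [2.57, 2.57, 3.14, 3.14, 3.14, 3.14].

## Interface

Orientations are given as a rotation vector (axis times angle).
In Python, from station import ctrl gives the robot as it stands. The module is installed in compiled form; this text tells all that it offers.
- The arm moves only by the tool servo_tool, never from a script. Its argument "increments" is a list that holds one entry, the list of rows, each a list of 5 numbers: the finger opening in cm, from 0 to 8.54, then the shift along the tool's x, y, z in cm, then the turn about the tool's z in degrees. A call has 1 to 5 rows; each row is the pose to reach, as a shift and turn from the pose commanded when the call began, along the tool's axes at that moment; what a row does not reach only later rows make up. A row lasts 1/10 s, in which the tool goes at most 50 mm and 8.59 degrees, less where a joint would pass 70% of its speed; a pose out of reach is approached as far as the arm can. A call with a gripper value outside its range is refused whole. The fingers move at their own pace and stop on an object; "newtons" is the grip in N (left out, the last holds). Time passes only in rows, so rows that repeat a pose let the fingers close. It gives the time, the measured TCP pose, the force, the opening and the grip force at its end, in the units of the state.
- ctrl.get_obs(): the state, without advancing time (a new reading comes with each control period).
- ctrl.get_image(name): name is "side" or "top" or "wrist"; returns a dict with "img" (420x560x3 uint8, red, green, blue), "fx", "fy", "cx", "cy" (pixels), "k1" (the pictures are not rectified: a ray, as slopes to the right and down, at radius r is drawn at 1 + k1 r^2 times it, then the intrinsics apply), "rvec" (rotation vector, rad) and "tvec" (3), from world to camera coordinates, as OpenCV has them; the wrist camera has in their place "mount" (4x4, takes a point from camera to tool coordinates, whose origin is the TCP and whose axes are the flange's). Camera axes: x right, y down, z forward; pixel columns grow to the right and rows downward; lengths in m; the calibration is good to about 2 mm. A picture is of the moment at which its call begins: read the wrist's pose just before it. There is no depth.
- ctrl.finish_job(): hands the job in; it is judged then, once.
The state is a dict: "t": time; "q": joint angles; "dq": joint speeds; "effort": joint torques, N m; "tool_pos": TCP position; "tool_rot": TCP orientation; "contact_force": force on the tool from outside, world axes, zero at the start; "wrist_torque": the same for the moment, N m; "opening": finger opening in m; "grip_force": force on a finger pad.
Only numpy, scipy, OpenCV 4.12 (cv2) and the standard library are available. Lean on these libraries where they do the work, as an engineer would, in place of code of your own. Each camera call takes 0.05 s, during which the arm holds its last target. There are 200 camera calls.

## Working session

There is one attempt and no reset: what is moved stays moved. The work goes in short steps, Python scripts to look and compute and a tool call to move; the robot and the scene stay as the last step left them, time stands still between calls to the robot, and variables do not carry over. Pictures are saved under pics/ and viewed, at most 10 in all, crops included, and the job is handed in when it is done.

Besides the shell and the picture viewer there is one more tool, called after "Emit:" in YAML: its name, and indented under it one key for each argument. servo_tool: Moves the arm, as the interface text tells. Its arguments: {"type":"object","properties":{"increments":{"type":"array"},"newtons":{"type":"number"}},"required":["increments"]}

```bash
mkdir -p pics; cat > h.py <<'E'
import numpy as np, cv2
from station import ctrl
from scipy.spatial.transform import Rotation as R
def ray(im,u,v):
    x=(u-im["cx"])/im["fx"]; y=(v-im["cy"])/im["fy"]
    rd=np.hypot(x,y); r=rd
    for _ in range(30): r=rd/(1+im["k1"]*r*r)
    s=r/rd if rd>0 else 1
    return np.array([x*s,y*s,1])
def pt(im,u,v,z):
    Rm=R.from_rotvec(np.ravel(im["rvec"])).as_matrix(); t=np.ravel(im["tvec"])
    c=-Rm.T@t; d=Rm.T@ray(im,u,v)
    return c+d*(z-c[2])/d[2]
def proj(im,p):
    Rm=R.from_rotvec(np.ravel(im["rvec"])).as_matrix(); t=np.ravel(im["tvec"])
    q=Rm@np.asarray(p)+t; x,y=q[:2]/q[2]; k=1+im["k1"]*(x*x+y*y)
    return np.array([im["fx"]*x*k+im["cx"],im["fy"]*y*k+im["cy"]])
def save(name,im): cv2.imwrite("pics/"+name,im[:,:,::-1])
E
python3 - <<'E'
from h import *
import pickle
d={}
for n in("top","side"):
    im=ctrl.get_image(n); d[n]=im; save(n+".png",im["img"])
    print(n,im["fx"],im["k1"],np.ravel(im["rvec"]),np.ravel(im["tvec"]))
pickle.dump(d,open("d.pkl","wb"))
o=ctrl.get_obs(); print(o)
E
```

```text
top 419.18576462225025 -0.07975081247171163 [ 2.1569593  -2.13355978  0.1234917 ] [-0.11226059  0.5920623   0.91338281]
side 455.4810029480424 0.02223801279185757 [ 0.06353664 -2.77142911  1.39964854] [0.58431675 0.11688719 0.95340206]
{'t': 0.1, 'q': array([-1.22701714e+00,  5.32982740e-02,  1.61416555e+00, -7.31201160e-07,
        1.47603667e+00, -1.18990015e-01]), 'dq': array([-0.00022285, -0.00056774, -0.00139389, -0.00013501, -0.00031235,
        0.00146136]), 'effort': array([ 1.32837981e-04, -3.94904602e+01, -3.71362102e+01, -1.13729486e-04,
        3.92274684e-03,  3.73242881e-05]), 'tool_pos': array([ 0.27883932, -0.55874598,  0.24917604]), 'tool_rot': array([-3.05602335e+00, -7.20012495e-01,  3.37050978e-04]), 'contact_force': array([-0.04287786,  0.35036478,  0.22207221]), 'wrist_torque': array([-0.02654913,  0.02068234,  0.00394556]), 'grip_force': 0.0, 'opening': 0.08553800022496057}
```

View pics/top.png

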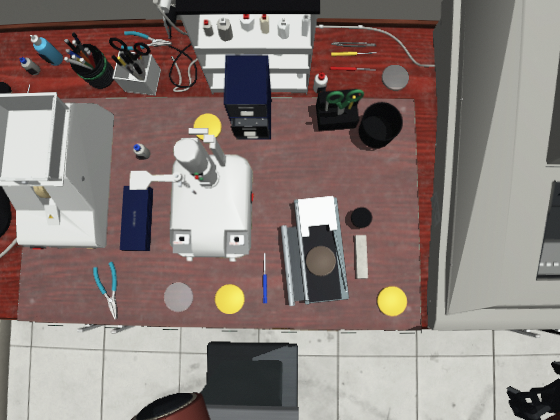

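View pics/side.png

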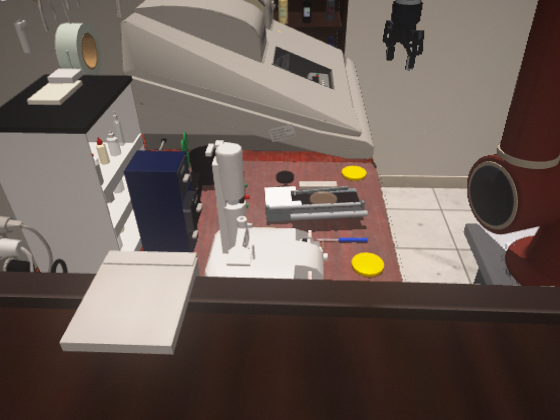

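The top view shows the tray at about (320,250), its white cover at (318,215) and a beige disc on its deck at (320,262). Candidates for the lens:
- beige disc (320,262)
- yellow discs (230,299), (392,301) and (207,126)
- grey spare (178,296)
- grey disc (395,76)

I choose the beige disc on the deck and check it in a close crop.

```bash
python3 - <<'E'
from h import *
import pickle
d=pickle.load(open("d.pkl","rb")); im=d["top"]["img"][185:315,250:380]
c=cv2.resize(im,(780,780),interpolation=cv2.INTER_CUBIC)[:, :]
c=cv2.resize(im,(598,598),interpolation=cv2.INTER_CUBIC)
c=np.clip(c.astype(float)*1.5,0,255).astype(np.uint8)
save("c1.png",c)
t=d["top"]
for u,v in((320,262),(178,296)): print(pt(t,u,v,.034))
E
```

```text
[ 0.48365114 -0.20435194  0.034     ]
[0.40340069 0.11377996 0.034     ]
```

View pics/c1.png

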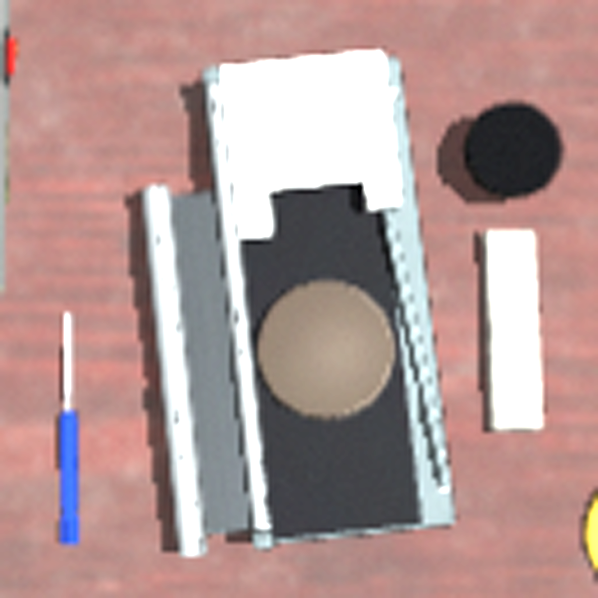

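```bash
python3 - <<'E'
from h import *
import pickle
from scipy.optimize import least_squares
d=pickle.load(open("d.pkl","rb")); t=d["top"]
P=[(191,553,-150,75,38),(156,187,30,75,38),(272,190,22,22,42),(360,184,22,-27,42),(272,239,0,22,42),(268,534,-150,36,22)]
uv=lambda a,b:(250+(a+.5)/4.6-.5,185+(b+.5)/4.6-.5)
W=[(pt(t,*uv(a,b),z/1000)[:2],np.array([x,y])/1000) for a,b,x,y,z in P]
def tf(p,l):
    c,s=np.cos(p[2]),np.sin(p[2]); return p[:2]+np.array([c*l[0]-s*l[1],s*l[0]+c*l[1]])
f=lambda p:np.concatenate([tf(p,l)-w for w,l in W])
r=least_squares(f,[.55,-.2,0]); p=r.x; print(p,np.round(r.fun*1000,1))
inv=lambda w:(np.array([[np.cos(p[2]),np.sin(p[2])],[-np.sin(p[2]),np.cos(p[2])]])@(w-p[:2]))*1000
L=pt(t,*uv(327,349),.034)[:2]; print("lens",L,inv(L))
for n,a,b,z in(("sd top",68,312,.005),("sd bot",68,543,.005),("stone",485,232,.013),("st2",545,430,.013),("jar",513,150,.04)): print(n,inv(pt(t,*uv(a,b),z)[:2]))
for n,l in(("bar-100",(-.1,.075)),("home",(.042,0)),("mouth",(0,0))): print(n,tf(p,l))
o=ctrl.get_obs(); print(R.from_rotvec(o["tool_rot"]).as_matrix().round(3))
w=ctrl.get_image("wrist"); print(w["mount"].round(4),w["fx"])
E
```

```text
[ 0.54450066 -0.19963306  0.09922648] [-0.6  0.4  1.6 -0.4  0.2  2.8  1.6 -2.9  2.3  0.7 -5.  -0.5]
lens [ 0.48707032 -0.20591419] [-57.77007904  -0.56096893]
sd top [-27.40751962 125.2122998 ]
sd bot [-142.07094282  134.88031676]
stone [ -6.3987986  -87.51828214]
st2 [-107.30832099 -106.62684248]
jar [  30.8103167  -100.95988126]
bar-100 [ 0.43756278 -0.13490835]
home [ 0.58629407 -0.19547238]
mouth [ 0.54450066 -0.19963306]
[[ 0.895  0.446 -0.001]
 [ 0.446 -0.895  0.002]
 [ 0.    -0.002 -1.   ]]
[[-9.000e-04 -9.593e-01 -2.822e-01  7.250e-02]
 [ 1.000e+00 -7.000e-04 -8.000e-04  3.000e-04]
 [ 6.000e-04 -2.822e-01  9.593e-01 -1.225e-01]
 [ 0.000e+00  0.000e+00  0.000e+00  1.000e+00]] 318.3147234559561
```

Emit:
servo_tool:
  increments:
    - [[5.8,3.2,-2.9,0,4],[5.8,6.4,-5.8,0,8],[5.8,9.6,-8.7,0,12],[5.8,12.8,-11.6,0,16],[5.8,16.0,-14.5,0,20.8]]

```text
t: 0.65
tool_pos: [0.3576, -0.3563, 0.2499]
tool_rot: [-3.137, -0.151, 0.0]
contact_force: [0.8, -0.1, 0.8]
opening: 0.058
grip_force: 0.0
```

```bash
cat >> h.py <<'E'
TP=np.array([.5445,-.1996,.0992])
def tray(w):
    c,s=np.cos(TP[2]),np.sin(TP[2]); d=np.asarray(w)[:2]-TP[:2]; return np.array([c*d[0]+s*d[1],-s*d[0]+c*d[1]])*1000
def world(l):
    c,s=np.cos(TP[2]),np.sin(TP[2]); l=np.asarray(l)/1000; return TP[:2]+np.array([c*l[0]-s*l[1],s*l[0]+c*l[1]])
def stat(tgt=None,z=None):
    o=ctrl.get_obs(); M=R.from_rotvec(o["tool_rot"]).as_matrix()
    print("t",round(o["t"],2),"tray",tray(o["tool_pos"]).round(1),"z",(o["tool_pos"][2]*1000).round(1),"yawerr deg",np.degrees(np.arctan2(M[1,0],M[0,0])-TP[2]).round(2),"F",o["contact_force"].round(1),"op",round(o["opening"]*1000,1))
    if tgt is not None:
        e=np.append(world(tgt),z/1000)-o["tool_pos"]; print("move cm",(M.T@e*100).round(2))
    return o
E
python3 -c "
from h import *
stat((-112,35),150)"
```

```text
t 0.65 tray [-201.5 -137.4] z 249.9 yawerr deg -0.18 F [ 0.8 -0.1  0.8] op 58.0
move cm [  8.89 -17.27  10.  ]
```

Emit:
servo_tool:
  increments:
    - [[5.8,1.8,-4.0,0.5,0],[5.8,4.0,-8.0,2,0],[5.8,6.2,-12.0,4,0],[5.8,8.0,-15.5,7,0],[5.8,8.8,-17.2,10,0]]

```text
t: 1.15
tool_pos: [0.4287, -0.1755, 0.1496]
tool_rot: [3.137, 0.161, 0.002]
contact_force: [-0.7, 0.4, -0.2]
opening: 0.0578
grip_force: 0.0
```

Emit:
servo_tool:
  increments:
    - [[5.8,0,0,0,0],[5.8,0,0,0,0]]

```text
t: 1.35
tool_pos: [0.4276, -0.178, 0.15]
tool_rot: [-3.137, -0.158, 0.002]
contact_force: [-0.5, 0.1, 1.1]
opening: 0.0579
grip_force: 0.0
```

```bash
python3 - <<'E'
from h import *
import pickle
o=stat((-112,35),100)
w=ctrl.get_image("wrist"); pickle.dump((o,w),open("w1.pkl","wb")); save("w1.png",cv2.resize(w["img"],(784,588),interpolation=cv2.INTER_CUBIC))
E
```

```text
t 1.35 tray [-114.2   33.1] z 150.0 yawerr deg 0.09 F [-0.5  0.1  1.1] op 57.9
move cm [ 0.23 -0.19  5.  ]
```

View pics/w1.png

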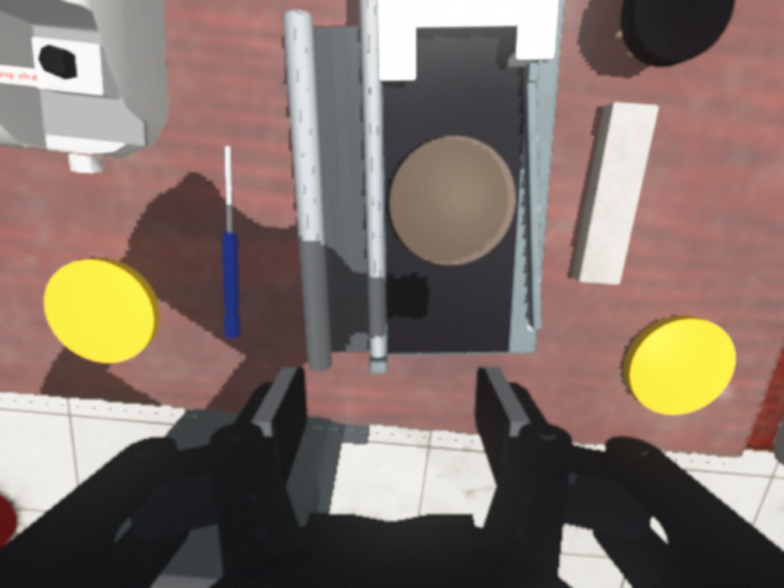

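```bash
cat > fit.py <<'E'
from h import *
from scipy.optimize import least_squares
def wpt(o,w,u,v,z):
    M=np.eye(4); M[:3,:3]=R.from_rotvec(o["tool_rot"]).as_matrix(); M[:3,3]=o["tool_pos"]
    T=M@w["mount"]; d=T[:3,:3]@ray(w,u,v); c=T[:3,3]; return (c+d*(z-c[2])/d[2])[:2]
E
python3 - <<'E'
from fit import *
import pickle
o,w=pickle.load(open("w1.pkl","rb"))
P=[(319,366,-150,75,38),(298,14,30,75,38),(416,27,22,22,42),(517,27,22,-27,42),(417,79,0,22,42),(386,352,-150,36,22)]
W=[(wpt(o,w,a/1.4,b/1.4,z/1000),np.array([x,y])/1000) for a,b,x,y,z in P]
def tf(p,l):
    c,s=np.cos(p[2]),np.sin(p[2]); return p[:2]+np.array([c*l[0]-s*l[1],s*l[0]+c*l[1]])
r=least_squares(lambda p:np.concatenate([tf(p,l)-q for q,l in W]),TP); print(r.x,(r.fun*1000).round(1))
import h; h.TP[:]=r.x
print("lens",tray(wpt(o,w,452/1.4,200/1.4,.034)),"lens old frame pos",wpt(o,w,452/1.4,200/1.4,.034))
stat((-112,35),80)
E
```

```text
[ 0.54563551 -0.19911306  0.10481204] [-1.6  0.3  2.3 -0.1  0.8  0.9  1.4 -2.   0.3  1.6 -3.3 -0.7]
lens [-56.43306549   1.07633409] lens old frame pos [ 0.48939953 -0.20394668]
t 1.4 tray [-114.6   32.3] z 151.4 yawerr deg -0.3 F [ 1.  -0.8 -0. ] op 58.4
move cm [ 0.25 -0.28  7.14]
```

Emit:
servo_tool:
  increments:
    - [[6.2,0.2,-0.2,3,0],[6.2,0.2,-0.25,5,0],[6.2,0.2,-0.25,7,0],[6.2,0.2,-0.25,8,0],[6.2,0.2,-0.25,8,0]]

```text
t: 1.9
tool_pos: [0.4293, -0.1763, 0.0703]
tool_rot: [-3.138, -0.154, 0.001]
contact_force: [0.7, -0.1, 1.3]
opening: 0.0621
grip_force: 0.0
```

```bash
sed -i 's/^TP=.*/TP=np.array([.5452,-.1994,.103])/' h.py; python3 - <<'E'
from h import *
o=stat((-112,35),70)
w=ctrl.get_image("wrist"); save("w2.png",cv2.resize(w["img"],(784,588),interpolation=cv2.INTER_CUBIC))
s=ctrl.get_image("side"); save("s2.png",cv2.resize(s["img"][160:260,240:390],(780,520),interpolation=cv2.INTER_CUBIC))
E
```

```text
t 1.9 tray [-112.9   34.8] z 70.3 yawerr deg -0.28 F [ 0.7 -0.1  1.3] op 62.1
move cm [ 0.09 -0.02  0.03]
```

View pics/w2.png

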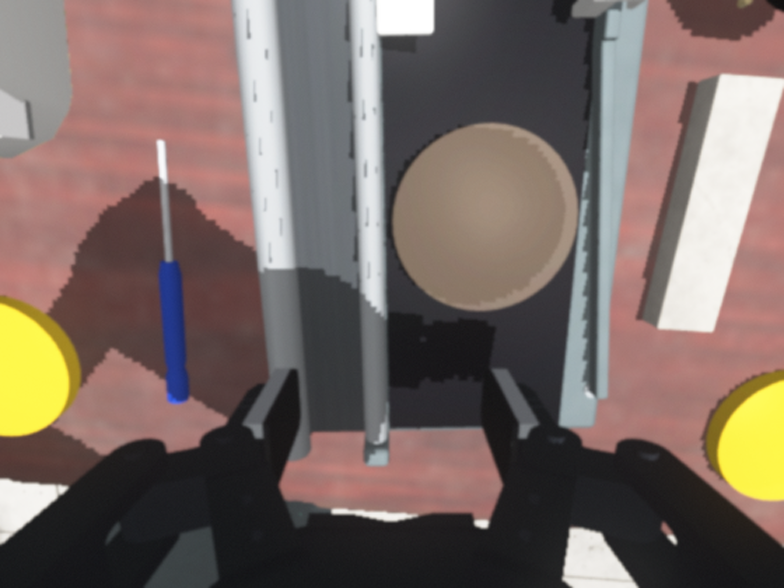

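View pics/s2.png

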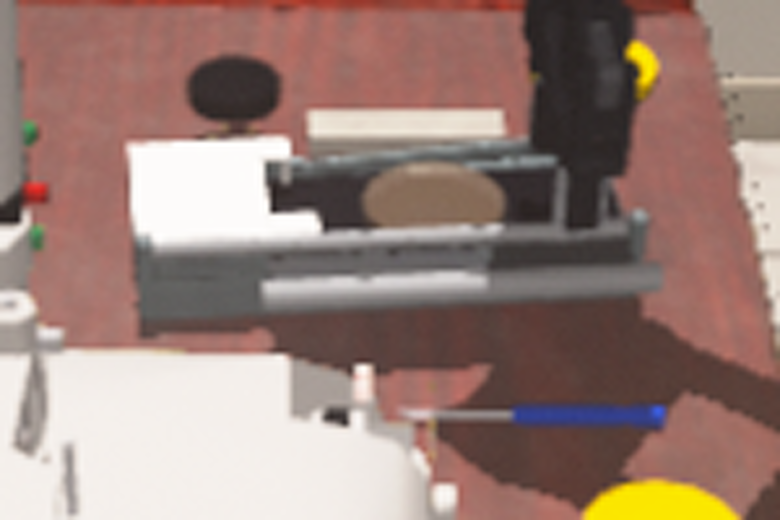

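The wrist view shows the left tip (285,372) over the bar and the right tip (500,372) over the deck, behind the lens at (485,215). Descending carefully.

Emit:
servo_tool:
  increments:
    - [[6.2,0,-0.15,0.4,0],[6.2,0,-0.15,0.7,0],[6.2,0,-0.15,0.9,0],[6.2,0,-0.15,1.1,0],[6.2,0,-0.15,1.1,0]]

```text
t: 2.5
tool_pos: [0.4293, -0.1738, 0.0589]
tool_rot: [-3.137, -0.157, 0.001]
contact_force: [0.4, -0.0, 0.1]
opening: 0.0623
grip_force: 0.0
```

Emit:
servo_tool:
  increments:
    - [[6.2,0,0,0.2,0],[6.2,0,0,0.3,0],[6.2,0,0,0.4,0],[6.2,0,0,0.4,0]]

```text
t: 2.9
tool_pos: [0.4295, -0.174, 0.0554]
tool_rot: [-3.138, -0.157, 0.0]
contact_force: [-0.1, 0.4, 1.6]
opening: 0.0621
grip_force: 0.5
```

Emit:
servo_tool:
  increments:
    - [[6.2,0,0,0.2,0],[6.2,0,0,0.3,0],[6.2,0,0,0.3,0]]

```text
t: 3.2
tool_pos: [0.4296, -0.174, 0.0523]
tool_rot: [-3.138, -0.157, -0.0]
contact_force: [0.1, 1.0, 2.8]
opening: 0.0621
grip_force: 1.2
```

Emit:
servo_tool:
  increments:
    - [[6.2,0,0,0.2,0],[6.2,0,0,0.4,0],[6.2,0,0,0.4,0]]

```text
t: 3.5
tool_pos: [0.4297, -0.1742, 0.0483]
tool_rot: [3.137, 0.157, 0.001]
contact_force: [-0.5, -0.0, 4.0]
opening: 0.0621
grip_force: 1.5
```

Emit:
servo_tool:
  increments:
    - [[6.2,0,0,0.2,0],[6.2,0,0,0.4,0],[6.2,0,0,0.6,0],[6.2,0,0,0.6,0],[6.2,0,0,0.6,0]]

```text
t: 4.0
tool_pos: [0.4299, -0.1748, 0.0428]
tool_rot: [3.136, 0.157, 0.001]
contact_force: [-1.0, -3.3, 5.1]
opening: 0.0618
grip_force: 2.5
```

```bash
python3 - <<'E'
from h import *
o=stat((-112,36),42)
w=ctrl.get_image("wrist"); s=ctrl.get_image("side")
a=cv2.resize(w["img"],(448,336)); b=cv2.resize(s["img"][165:235,250:385],(448,232),interpolation=cv2.INTER_CUBIC)
save("w3.png",np.vstack([a,b]))
E
```

```text
t 4.0 tray [-112.1   36.3] z 42.8 yawerr deg -0.18 F [-1.  -3.3  5.1] op 61.8
move cm [0.01 0.03 0.08]
```

View pics/w3.png

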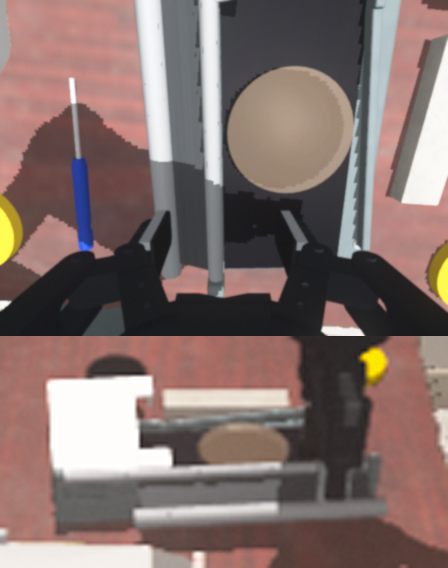

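Emit:
servo_tool:
  increments:
    - [[6.2,0.2,0.1,0.1,0],[6.2,0.6,0.1,0.1,0],[6.2,1.1,0.1,0.1,0],[6.2,1.6,0.1,0.1,0],[6.2,2.1,0.1,0.1,0]]

```text
t: 4.6
tool_pos: [0.4507, -0.1725, 0.041]
tool_rot: [-3.137, -0.157, 0.001]
contact_force: [-2.6, -1.0, 5.3]
opening: 0.0622
grip_force: 2.3
```

Emit:
servo_tool:
  increments:
    - [[6.2,0.5,0,0,0],[6.2,1.1,0,0,0],[6.2,1.7,0,0,0],[6.2,2.2,0,0,0],[6.2,2.6,0,0,0]]

```text
t: 5.1
tool_pos: [0.4769, -0.1703, 0.0414]
tool_rot: [3.138, 0.157, 0.0]
contact_force: [-3.4, -0.8, 5.3]
opening: 0.0619
grip_force: 2.3
```

```bash
python3 - <<'E'
from h import *
import pickle
o=stat((-15,35),42)
w=ctrl.get_image("wrist"); s=ctrl.get_image("side"); t=ctrl.get_image("top")
a=cv2.resize(w["img"],(448,336)); b=cv2.resize(s["img"][165:235,250:385],(448,232),interpolation=cv2.INTER_CUBIC)
c=cv2.resize(t["img"][185:315,270:370],(350,455),interpolation=cv2.INTER_CUBIC)
c=np.vstack([c,np.zeros((113,350,3),np.uint8)])
save("w4.png",np.hstack([np.vstack([a,b]),c]))
E
```

```text
t 5.1 tray [-64.9  36. ] z 41.4 yawerr deg -0.18 F [-3.4 -0.8  5.3] op 61.9
move cm [ 4.99  0.08 -0.06]
```

View pics/w4.png

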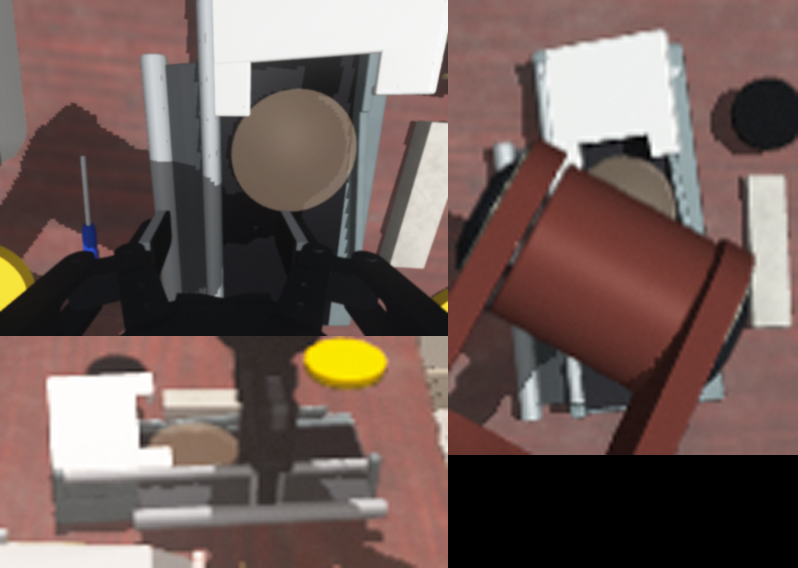

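The cover is open. The lens (295,150) rides at the right fingertip (290,215), heading under the cover. Continuing.

Emit:
servo_tool:
  increments:
    - [[6.2,0.5,0,0,0],[6.2,1.1,0,0,0],[6.2,1.7,0,0,0],[6.2,2.2,0,0,0],[6.2,2.6,0,0,0]]

```text
t: 5.75
tool_pos: [0.5022, -0.1678, 0.0413]
tool_rot: [3.137, 0.157, -0.001]
contact_force: [-3.3, -0.9, 5.1]
opening: 0.0619
grip_force: 2.8
```

Emit:
servo_tool:
  increments:
    - [[6.2,0.5,0,0,0],[6.2,1.0,0,0,0],[6.2,1.5,0,0,0],[6.2,2.0,0,0,0],[6.2,2.4,0,0,0]]

```text
t: 6.25
tool_pos: [0.5261, -0.1654, 0.0414]
tool_rot: [3.138, 0.157, -0.001]
contact_force: [-3.7, -0.7, 5.5]
opening: 0.0619
grip_force: 2.8
```

```bash
python3 - <<'E'
from h import *
o=stat((-2,35),42)
E
```

```text
t 6.25 tray [-15.5  35.8] z 41.4 yawerr deg -0.18 F [-3.7 -0.7  5.5] op 61.9
move cm [ 1.35  0.08 -0.06]
```

Emit:
servo_tool:
  increments:
    - [[6.2,0.3,0,0,0],[6.2,0.6,0,0,0],[6.2,0.9,0,0,0],[6.2,1.0,0,0,0]]

```text
t: 6.65
tool_pos: [0.536, -0.1644, 0.0414]
tool_rot: [3.137, 0.157, -0.001]
contact_force: [-3.9, -1.1, 5.6]
opening: 0.062
grip_force: 2.7
```

Emit:
servo_tool:
  increments:
    - [[6.2,0.1,0,0,0],[6.2,0.2,0,0,0],[6.2,0.2,0,0,0]]

```text
t: 6.95
tool_pos: [0.538, -0.1642, 0.0414]
tool_rot: [3.138, 0.157, -0.001]
contact_force: [-3.1, -0.8, 4.0]
opening: 0.0621
grip_force: 2.6
```

Emit:
servo_tool:
  increments:
    - [[6.2,0.1,0,0,0],[6.2,0.2,0,0,0],[6.2,0.2,0,0,0]]

```text
t: 7.25
tool_pos: [0.5399, -0.164, 0.0414]
tool_rot: [3.138, 0.157, -0.001]
contact_force: [-2.8, 0.2, 4.9]
opening: 0.0622
grip_force: 2.6
```

Emit:
servo_tool:
  increments:
    - [[6.2,0.1,0,0,0],[6.2,0.15,0,0,0],[6.2,0.15,0,0,0]]

```text
t: 7.55
tool_pos: [0.5413, -0.1639, 0.0414]
tool_rot: [3.138, 0.157, -0.001]
contact_force: [-3.8, 0.1, 4.5]
opening: 0.0621
grip_force: 2.6
```

Emit:
servo_tool:
  increments:
    - [[6.2,0.1,0,0,0],[6.2,0.15,0,0,0],[6.2,0.15,0,0,0]]

```text
t: 7.85
tool_pos: [0.5421, -0.1638, 0.0413]
tool_rot: [-3.138, -0.156, 0.004]
contact_force: [-6.3, -0.1, 6.5]
opening: 0.062
grip_force: 4.3
```

Emit:
servo_tool:
  increments:
    - [[6.2,0.1,0,0,0],[6.2,0.1,0,0,0],[6.2,0.1,0,0,0]]

```text
t: 8.15
tool_pos: [0.5423, -0.1637, 0.0412]
tool_rot: [-3.137, -0.156, 0.008]
contact_force: [-10.1, -0.9, 8.7]
opening: 0.062
grip_force: 6.3
```

```bash
python3 - <<'E'
from h import *
o=stat((-2,35),42)
w=ctrl.get_image("wrist"); save("w5.png",cv2.resize(w["img"],(784,588),interpolation=cv2.INTER_CUBIC))
E
```

```text
t 8.15 tray [ 0.8 35.8] z 41.2 yawerr deg -0.2 F [-10.1  -0.9   8.7] op 62.0
move cm [-0.28  0.08 -0.07]
```

View pics/w5.png

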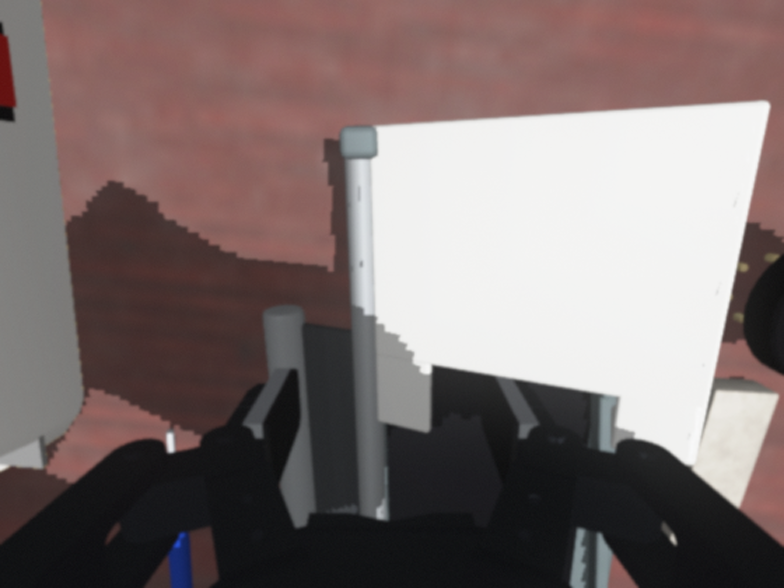

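Emit:
servo_tool:
  increments:
    - [[6.2,-0.1,0,0,0],[6.2,-0.1,0,0,0],[6.2,-0.1,0,0,0],[6.2,-0.5,0,0,0],[6.2,-0.8,0,0,0]]

```text
t: 8.7
tool_pos: [0.5375, -0.1646, 0.0422]
tool_rot: [3.137, 0.155, 0.006]
contact_force: [3.1, -0.2, 3.7]
opening: 0.0622
grip_force: 2.1
```

```bash
python3 - <<'E'
from h import *
o=stat()
t=ctrl.get_image("top");s=ctrl.get_image("side")
a=cv2.resize(t["img"][185:285,280:380],(560,560),interpolation=cv2.INTER_CUBIC)
b=cv2.resize(s["img"][170:230,255:315],(240,240),interpolation=cv2.INTER_CUBIC)
save("t6.png",np.hstack([a,np.vstack([b,np.zeros((320,240,3),np.uint8)])]))
E
```

```text
t 8.7 tray [-4.1 35.4] z 42.2 yawerr deg -0.23 F [ 3.1 -0.2  3.7] op 62.2
```

View pics/t6.png

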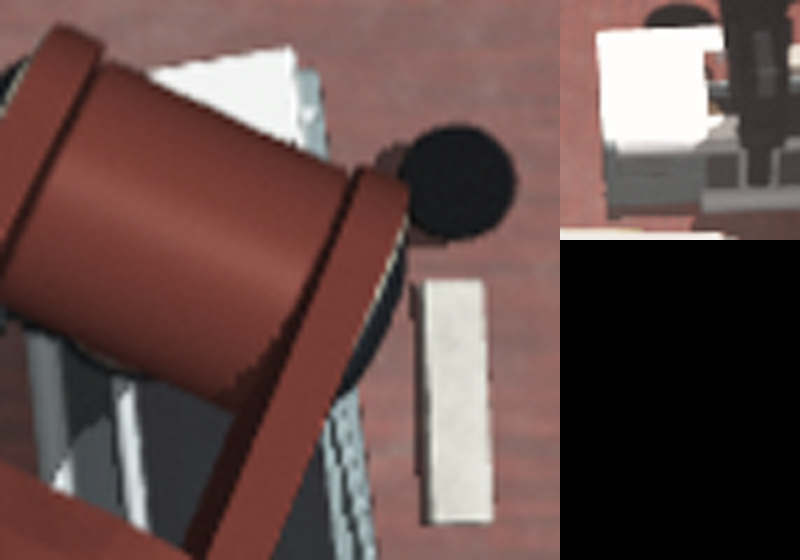

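The arm hides the lens here. I'll slide back along the bar, keeping the cover open, and look under it.

Emit:
servo_tool:
  increments:
    - [[6.2,-1,0,0,0],[6.2,-2,0,0,0],[6.2,-3,0,0,0],[6.2,-4,0,0,0],[6.2,-5,0,0,0]]

```text
t: 9.3
tool_pos: [0.4853, -0.1693, 0.0413]
tool_rot: [-3.138, -0.156, -0.0]
contact_force: [3.7, 1.1, 4.7]
opening: 0.0622
grip_force: 2.3
```

Emit:
servo_tool:
  increments:
    - [[6.2,-1,0,0,0],[6.2,-2,0,0,0],[6.2,-2.5,0,0,0],[6.2,-2.5,0,0,0]]

```text
t: 9.7
tool_pos: [0.46, -0.1718, 0.041]
tool_rot: [-3.138, -0.157, 0.004]
contact_force: [-1.6, -0.8, 4.4]
opening: 0.0621
grip_force: 2.4
```

```bash
python3 - <<'E'
from h import *
import pickle
o=stat()
w=ctrl.get_image("wrist"); pickle.dump((o,w),open("w7.pkl","wb"))
c=w["img"][0:150,130:330]; c=cv2.resize(c,(800,600),interpolation=cv2.INTER_CUBIC)
save("w7.png",np.clip(c*1.4,0,255).astype(np.uint8))
E
```

```text
t 9.7 tray [-81.9  36.2] z 41.0 yawerr deg -0.18 F [-1.6 -0.8  4.4] op 62.1
```

View pics/w7.png

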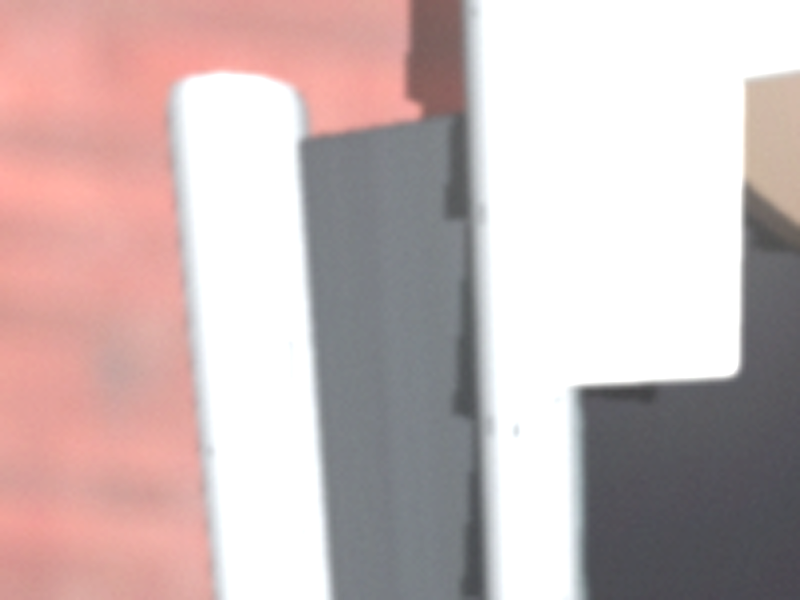

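That crop missed the notch's middle; the lens's edge is only just visible, at (770,200). My picture allowance is spent, so I'll measure the near edge by code from the same frame.

```bash
python3 - <<'E'
from fit import *
import pickle
o,w=pickle.load(open("w7.pkl","rb")); im=w["img"].astype(int)
m=((im[:,:,0]-im[:,:,2])>12)&(im.sum(2)>150)&(im[:,:,0]<190)
# lens region: columns 316-400, rows <80
pts=[]
for u in range(317,400,4):
    col=np.where(m[5:90,u])[0]+5
    c=im[:90:6,u] if u==333 else None
    if len(col): 
        v=col.max(); q=tray(wpt(o,w,u,v+.5,.034)); q2=tray(wpt(o,w,u,v+.5,.022)); print(u,col.min(),v,q.round(1),q2.round(1))
    if c is not None: print(c.tolist())
# bar far end and notch calib: bar end px, wall corner
print("bar end", tray(wpt(o,w,130+235/4,75/4,.0235)).round(1), "expect 30,70")
E
```

```text
317 20 47 [17.3 21.9] [19.7 20.6]
321 20 50 [16.3 20.4] [18.6 19. ]
325 19 53 [15.2 18.9] [17.5 17.3]
329 18 57 [13.9 17.4] [16.  15.7]
333 18 59 [13.2 15.9] [15.3 14. ]
[[250, 250, 250], [250, 250, 250], [248, 248, 247], [150, 139, 129], [151, 134, 122], [149, 133, 120], [148, 132, 120], [146, 130, 117], [145, 128, 114], [142, 127, 112], [75, 69, 65], [54, 53, 54], [68, 67, 71], [68, 66, 70], [65, 64, 67]]
337 17 61 [12.6 14.4] [14.6 12.4]
341 16 63 [11.9 12.9] [13.8 10.7]
345 16 64 [11.5 11.4] [13.4  9.1]
349 15 66 [10.8  9.8] [12.7  7.4]
353 15 67 [10.5  8.3] [12.3  5.8]
357 14 68 [10.1  6.8] [11.9  4.1]
361 13 69 [9.8 5.3] [11.6  2.5]
365 13 69 [9.8 3.8] [11.6  0.8]
369 12 69 [9.8 2.3] [11.5 -0.8]
373 11 70 [9.4 0.8] [11.2 -2.4]
377 11 69 [ 9.8 -0.6] [11.5 -4. ]
381 10 70 [ 9.4 -2.2] [11.2 -5.7]
385 10 69 [ 9.8 -3.6] [11.5 -7.3]
389 9 68 [10.1 -5.1] [11.9 -8.9]
393 8 67 [10.4 -6.5] [ 12.3 -10.5]
397 8 66 [10.8 -8. ] [ 12.6 -12.1]
bar end [29.6 70.7] expect 30,70
```

The lens is home: its near edge is 9.5 mm inside the mouth and it is centred. Releasing the bar.

Emit:
servo_tool:
  increments:
    - [[6.2,0,0,-0.4,0],[6.2,0,0,-0.8,0],[6.2,0,0,-1.2,0],[6.2,0,0,-1.6,0],[6.2,0,0,-2.2,0]]

```text
t: 10.25
tool_pos: [0.4611, -0.1716, 0.0631]
tool_rot: [-3.138, -0.157, 0.001]
contact_force: [0.1, -0.3, -0.2]
opening: 0.062
grip_force: 0.0
```

Emit:
servo_tool:
  increments:
    - [[6.2,0,0,-3,0],[6.2,0,0,-6,0],[6.2,-1,0,-9,0],[6.2,-2,0,-11,0],[6.2,-3,0,-13,0]]

```text
t: 10.75
tool_pos: [0.4314, -0.1749, 0.1948]
tool_rot: [3.137, 0.157, 0.001]
contact_force: [0.7, -0.5, 0.0]
opening: 0.0618
grip_force: 0.0
```

Emit:
servo_tool:
  increments:
    - [[6.2,0,0,0,0],[6.2,0,0,0,0],[6.2,0,0,0,0],[6.2,0,0,0,0],[6.2,0,0,0,0]]

```text
t: 11.25
tool_pos: [0.4313, -0.1744, 0.1921]
tool_rot: [-3.136, -0.157, 0.003]
contact_force: [0.0, 0.3, 0.1]
opening: 0.062
grip_force: 0.0
```

```bash
python3 - <<'E'
from fit import *
o=stat(); w=ctrl.get_image("wrist"); im=w["img"].astype(int)
M=np.eye(4); M[:3,:3]=R.from_rotvec(o["tool_rot"]).as_matrix(); M[:3,3]=o["tool_pos"]
T=np.linalg.inv(M@w["mount"])
def pj(l,z):
    q=T@np.append(world(l),[z,1]); x,y=q[:2]/q[2]; k=1+w["k1"]*(x*x+y*y); return w["fx"]*x*k+w["cx"],w["fy"]*y*k+w["cy"]
# lens near edge along notch, and notch edge (shut cover => at x=22, z .042)
for y in(-15,-8,0,8,15):
    row=[]
    for x in range(-6,31,2):
        u,v=map(int,map(round,pj((x,y),.034))); row.append((x,)+tuple(im[v,u]) if 0<=v<420 else None)
    print(y,[(r[0],int(r[1]),int(r[1]-r[3])) for r in row if r])
# bar top (shut): crown at y 75 z .042 ; bar edges across y
print([ (y,int(im[int(pj((-60,y),.035)[1]),int(pj((-60,y),.035)[0])].sum()//3)) for y in range(56,92,2)])
E
```

```text
t 11.25 tray [-110.7   36.6] z 192.1 yawerr deg -0.17 F [0.  0.3 0.1] op 62.0
-15 [(-6, 69, -3), (-4, 71, -3), (-2, 72, -3), (0, 75, -2), (2, 76, -2), (4, 76, -2), (6, 80, -1), (8, 80, -2), (10, 83, -1), (12, 88, 0), (14, 144, 23), (16, 153, 28), (18, 154, 27), (20, 157, 28), (22, 159, 27), (24, 209, 7), (26, 254, 0), (28, 254, 0), (30, 254, 0)]
-8 [(-6, 70, -3), (-4, 70, -3), (-2, 73, -2), (0, 74, -3), (2, 76, -2), (4, 78, -3), (6, 79, -2), (8, 82, -1), (10, 109, 13), (12, 148, 26), (14, 151, 28), (16, 154, 29), (18, 156, 26), (20, 158, 26), (22, 162, 26), (24, 220, 5), (26, 254, 0), (28, 254, 0), (30, 254, 0)]
0 [(-6, 70, -3), (-4, 71, -3), (-2, 72, -3), (0, 73, -3), (2, 77, -2), (4, 77, -1), (6, 80, -2), (8, 81, 1), (10, 133, 22), (12, 148, 27), (14, 151, 28), (16, 155, 27), (18, 156, 27), (20, 157, 25), (22, 160, 26), (24, 230, 2), (26, 254, 0), (28, 254, 0), (30, 254, 0)]
8 [(-6, 70, -2), (-4, 71, -2), (-2, 74, -2), (0, 73, -3), (2, 77, -3), (4, 77, -3), (6, 82, -2), (8, 83, -1), (10, 87, 6), (12, 141, 25), (14, 148, 27), (16, 151, 26), (18, 153, 28), (20, 154, 26), (22, 155, 26), (24, 237, 2), (26, 254, 0), (28, 254, 0), (30, 254, 0)]
15 [(-6, 70, -4), (-4, 71, -3), (-2, 73, -2), (0, 74, -3), (2, 79, -2), (4, 77, -3), (6, 80, -3), (8, 82, -3), (10, 79, -2), (12, 83, 5), (14, 135, 23), (16, 147, 27), (18, 148, 26), (20, 149, 25), (22, 150, 25), (24, 241, 1), (26, 254, 0), (28, 254, 0), (30, 254, 0)]
[(56, 103), (58, 104), (60, 102), (62, 102), (64, 100), (66, 103), (68, 110), (70, 159), (72, 204), (74, 216), (76, 221), (78, 207), (80, 179), (82, 127), (84, 85), (86, 122), (88, 130), (90, 128)]
```

```bash
python3 -c "
from station import ctrl
print(ctrl.finish_job())"
```

```text
the job is handed in; nothing more can be done
None
```

The job is handed in: by my camera measurements the lens is home against the back stop and centred, the cover is shut and the arm is clear, though no verdict came back, and I viewed 11 pictures against the limit of 10.

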